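# Index the drilling fixture to its red notch and lock it

### The arm

A 6-joint arm with a two-finger parallel gripper is mounted at the origin on the work surface. World frame = base frame: x ahead of the robot, y to its left, z up, the work surface at z = 0. Lengths are in m, angles in rad, forces in N, time in s.
With the tool pointing down it reaches from about 0.4 to 0.825 m from the base axis. Payload 7 kg.
Tool frame: the origin (TCP) lies at the very end of the fingers, on their centre line; the grasp point (between the pads) lies arm.grip_depth behind it (arm.grip_depth is the distance from the TCP to the grasp point, in m); z points along the fingers, y is the line along which they close (so a half turn about z gives the same grasp; the last joint's range is limited). The gripper opens to 88 mm and grips with 3 to 60 N. Pads are 19 mm wide; open, the fingers measure 130 mm over their backs; the gripper's body (78 mm by 193 mm) begins 47 mm behind the grasp point.
Start: joints at [-0.814, 0.359, 0.012, 0, -1.224, -0.288], TCP at [0.305, -0.602, 0.197] pointing down, gripper open.
Joint ranges: [-3.07, 3.07], [-1.43, 2.12], [-1.02, 1.25], [-3.03, 1.67], [-3.05, -0], [-3.03, 3.03]. Speed limits (rad/s): [2.39, 2.39, 3.01, 3.14, 3.14, 3.14].

### API

Orientations are given as [roll, pitch, yaw] about the fixed x, y, z axes, in that order (R = Rz(yaw) Ry(pitch) Rx(roll)).
In Python, from station import status, vision, arm gives the robot as it stands. The module is installed in compiled form; this text tells all that it offers.
- The arm moves only by the tool apply_moves, never from a script. Its argument "moves" is a list of rows, each an object with "gripper": the opening in per cent of the stroke, from 0 (shut) to 100 (fully open); "dp": the shift along the tool's x, y, z each as a share of 0.025 m, from -1 to 1, a list of three; "dr": the turn, a rotation vector about the tool's x, y, z each as a share of 5 degrees, from -1 to 1, a list of three. In form: [{"gripper": gripper, "dp": [dx, dy, dz], "dr": [wx, wy, wz]}, ...]. A call has 1 to 20 rows; each row shifts and turns the commanded pose from where the row before left it, along the tool's axes as they then stand; what a row does not reach is not made up. A row lasts 1/10 s, in which the tool goes at most 50 mm and 8.59 degrees, less where a joint would pass 70% of its speed; a pose out of reach is approached as far as the arm can. A call with a number of a shift or a turn outside -1 to 1 is refused whole. A call with a gripper value outside its range is refused whole. The fingers move at their own pace and stop on an object; "newtons" is the grip in N (left out, the last holds). Time passes only in rows, so rows that do not move let the fingers close. It gives the time, the measured TCP pose, the force, the opening and the grip force at its end, in the units of the state.
- status.sense(): the state, without advancing time (a new reading comes with each control period).
- vision.read_camera(name): name is "scene" or "top" or "wrist"; returns a dict with "img" (384x512x3 uint8, red, green, blue), "camera_matrix" (3x3 intrinsics, pixels), "distortion" ([k1, k2, p1, p2, k3] as OpenCV has them; the pictures are not rectified), "position" and "orientation" of the camera in the world. Camera axes: x right, y down, z forward; pixel columns grow to the right and rows downward; lengths in m; the calibration is good to about 2 mm. A picture is of the moment at which its call begins. There is no depth.
- arm.job_done(): hands the job in; it is judged then, once.
The state is a dict: "time_s": time; "joints": joint angles; "joint_velocities": joint speeds; "tau": joint torques, N m; "position": TCP position; "orientation": TCP orientation; "contact_force": force on the tool from outside, world axes, zero at the start; "moment": the same for the moment, N m; "opening": opening from 0.0 (shut) to 1.0 (fully open); "finger_force": force on a finger pad.
Only numpy, scipy, OpenCV 4.12 (cv2) and the standard library are available. Lean on these libraries where they do the work, as an engineer would, in place of code of your own. Each camera call takes 0.05 s, during which the arm holds its last target. There are 200 camera calls.

### The job

The notched disc of the drilling fixture must be locked for its last hole. Push its upright black handle round with the outside of the fingers until the notch painted red faces the brass locking bar, then push the bar's yellow lug towards the disc until the bar is fully home in the red notch. Only push: do not pinch the handle or the lug, and leave the loose tools and parts lying where they are.

Things in the scene. Friction and masses are not known exactly. Their poses are not given: they have to be found in the camera images.
- fixture: indexing fixture bolted to the bench, on a blue-grey base plate 210 x 320 mm, 16 mm thick. Origin at bench height on the disc's vertical axis, z up; the bar lies on its -y side and slides towards +y. The bar's steel guide, 39 mm wide, reaches 92 to 194 mm out from the disc axis, top 43 mm above the bench, with a strap across it at 95 to 113 mm out, top 49 mm.
- index_disc (a joint): angle of the disc, rad, growing counter-clockwise from above: at 0 and again at 6.283 the red notch faces the bar, at other multiples of 1.047 a plain notch does. It turns freely both ways, stays where it is left and takes about 3.5 N at the handle. The bar's round nose pulls the disc straight if up to 0.05 rad off; further off the bar stops on the rim.
- red_notch (a point): middle of the mouth of the red notch, at the rim, in the top face. Steel disc 170 mm across, underside 30 and top 42 mm above the bench, with six radial notches 60 degrees apart, 17 mm wide, 30 mm deep, one edged with red paint. On its middle is clamped a flange 68 mm across, top 54 mm above the bench, its nut and bolt up to 73 mm.
- lock_point (a point): point fixed to the base, on the bar's line, 85 mm from the disc axis and 42 mm above the bench: the mouth of the red notch must come here. A short red line on the guide's strap marks the direction.
- handle_top (a point): centre of the top of the disc's turning handle: an upright black round post 18 mm across (24 mm at its foot), 66 mm from the disc axis, 150 degrees counter-clockwise from the red notch seen from above; it stands 46 mm above the disc, top 88 mm above the bench
- lock_bar (a joint): how far the brass locking bar is pushed in, m: near 0 drawn back (nose 8 mm short of the disc's rim), 0.036 fully home in a notch (28 mm inside the rim). Bar 14 mm wide, 13 mm thick, round nose; it slides straight towards the disc axis, takes about 3 N and stays where it is left
- lug_top (a point): centre of the top edge of the yellow lug on the bar: an upright plate 32 mm wide across the bar, 10 mm thick along it, from 43 to 78 mm above the bench; 168 mm from the disc axis with the bar fully drawn back, 132 mm with it home. Push it on its outer face, away from the disc.
- bar_nose (a point): top of the tip of the bar's round nose, 43 mm above the bench
- flange_done: finished aluminium flange with six drilled holes, flat round ring 68 mm across, 12 mm high; loose, beside the fixture; origin at its underside; not to be moved
- flange_blank: undrilled aluminium flange, flat round ring 68 mm across, 12 mm high; loose, beside the fixture; origin at its underside; not to be moved
- screw_jar: small glass jar with a red lid, 52 mm across, 58 mm high, loose, beside the fixture; origin at its underside; not to be moved
- hex_key: black L-shaped hex key, 100 by 35 mm, 7 mm thick, lying loose by the fixture; origin at the middle of its long arm; origin at its underside; not to be moved
- screwdriver: screwdriver with a red handle, about 170 mm long, lying loose by the fixture; origin at its underside; not to be moved
- drill_case: red drill-bit case 120 x 75 x 30 mm, loose on the left; origin at its underside; not to be moved
- caliper: digital caliper about 210 mm long, 12 mm thick, lying loose on the right; origin at its underside; not to be moved

How it is judged:
On the way, in this order (a step that is already met when the one before it is completed fails the run):
1. the red notch is brought in front of the locking bar (horizontal distance between red_notch and lock_point below 0.008 m), for 0.2 s.
2. the locking bar is pushed home (value of joint lock_bar above 0.0325 m), for 0.2 s.
At the end, for the whole second after the job is handed in: The bar is pushed in at least 32.5 of its 36 mm, the mouth of the red notch is within 4 mm of the bar's line, and disc and bar are at rest (horizontal distance between red_notch and lock_point below 0.004 m and value of joint lock_bar above 0.0325 m and velocity of joint lock_bar between -0.005 and 0.005 m/s and velocity of joint index_disc between -0.05 and 0.05 rad/s); the robot touches nothing.
It fails at once if the handle is pinched (more than 2 N on its leading and on its trailing side at once) (contact force between the fingers and index_disc_c10 above 2 N and contact force between the fingers and index_disc_c11 above 2 N).
It fails at once if the bar's lug is pinched (more than 2 N on its outer and on its inner half at once) (contact force between the fingers and lock_bar_c2 above 2 N and contact force between the fingers and lock_bar_c3 above 2 N).
It fails at once if a loose tool or part is lifted or shifted by more than 15 mm (distance of any of flange_done, flange_blank, screw_jar, hex_key, screwdriver, drill_case, caliper from where it was at the start of the episode above 0.015 m).
It also fails if it takes over 64 s, if anything falls off the work surface, if the arm or the gripper's body presses on something with over 40 N, if the wrist force passes 120 N, or if a joint passes its speed limit or range.

## Working session

There is one attempt and no reset: what is moved stays moved. The work goes in short steps, Python scripts to look and compute and a tool call to move; the robot and the scene stay as the last step left them, time stands still between calls to the robot, and variables do not carry over. Pictures are saved under pics/ and viewed, at most 10 in all, crops included, and the job is handed in when it is done.

Besides the shell and the picture viewer there is one more tool, called by a JSON object that holds its "name" and its "arguments", one argument or row to a line. apply_moves: Moves the arm, as the interface text tells. Shift numbers are shares of 0.025 m and turn numbers shares of 5 degrees, none past 1 either way. Its arguments: {"type":"object","properties":{"moves":{"type":"array","items":{"type":"object","properties":{"gripper":{"type":"number"},"dp":{"type":"array","items":{"type":"number","minimum":-1,"maximum":1}},"dr":{"type":"array","items":{"type":"number","minimum":-1,"maximum":1}}}}},"newtons":{"type":"number"}},"required":["moves"]}

```bash
mkdir -p pics
cat > h.py <<'E'
import numpy as np, cv2
from station import status, vision, arm
from scipy.spatial.transform import Rotation as R
def rot(o):
    o=np.array(o,float)
    if o.shape==(3,3): return o
    return R.from_euler('xyz',o).as_matrix() if o.size==3 else R.from_quat(o).as_matrix()
def ray(c,uv,z):
    n=cv2.undistortPoints(np.array([[uv]],float),np.array(c['camera_matrix']),np.array(c['distortion']))[0,0]
    d=rot(c['orientation'])@[n[0],n[1],1]; p=np.array(c['position'])
    return p+d*(z-p[2])/d[2]
def proj(c,P):
    M=rot(c['orientation']).T; return cv2.projectPoints(np.array(P,float).reshape(-1,3),cv2.Rodrigues(M)[0],-M@np.array(c['position']),np.array(c['camera_matrix']),np.array(c['distortion']))[0][:,0]
def save(c,n,box=None,s=1):
    im=c['img'][:,:,::-1]
    if box: im=im[box[1]:box[3],box[0]:box[2]]
    cv2.imwrite('pics/'+n,cv2.resize(im,None,fx=s,fy=s,interpolation=cv2.INTER_CUBIC))
E
python3 - <<'E'
from h import *
for n in ['top','scene']:
    c=vision.read_camera(n); save(c,n+'1.png',None,1.5); print(n,c['position'],c['orientation'])
s=status.sense(); print(s['time_s'],s['position'],s['orientation'],s['opening'],arm.grip_depth)
E
```

```text
top [0.26149965 0.0518177  1.50991072] [-2.92820375 -0.0054288  -1.49571949]
scene [1.27838045 0.95440167 0.87282191] [-2.17251500e+00 -1.35638858e-03  2.47575630e+00]
0.1 [ 0.30474373 -0.60176978  0.19650794] [ 3.14011878e+00 -1.39892466e-04 -2.67287577e+00] 0.9991162899098314 0.0188
```

View pics/top1.png

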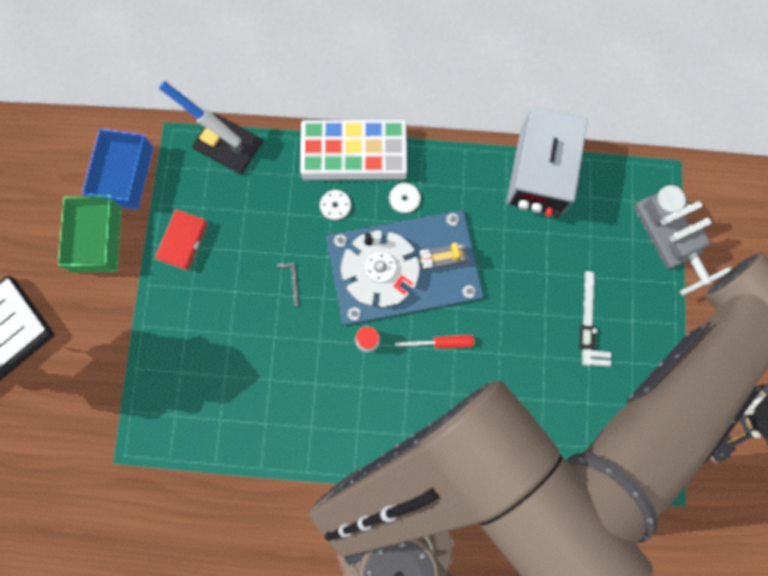

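View pics/scene1.png

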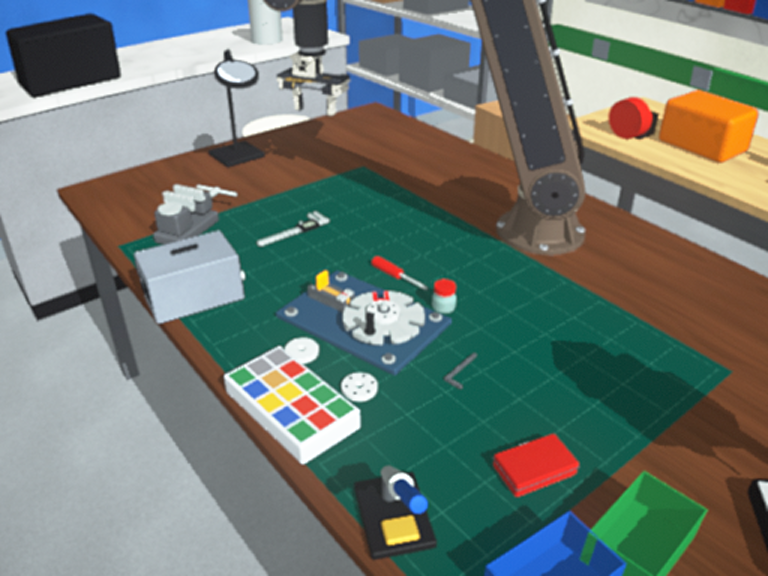

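The top view (at 1.5x) shows the disc axis near (380,267), the handle near (370,240), the red notch near (403,285) and the yellow lug near (459,252). The jar and screwdriver lie below the plate and the two flanges above it.

Run:
```python
from h import *
c=vision.read_camera('top'); im=c['img']; hsv=cv2.cvtColor(im,cv2.COLOR_RGB2HSV)
roi=np.zeros(im.shape[:2],np.uint8); roi[138:222,212:328]=255
def comps(lo,hi,amin,name):
    m=cv2.inRange(hsv,lo,hi)&roi
    n,l,st,ce=cv2.connectedComponentsWithStats(m)
    for i in range(1,n):
        if st[i,4]>=amin: print(name,st[i],ce[i].round(1))
    return m
comps((20,120,120),(35,255,255),8,'yel'); comps((0,150,100),(8,255,255),8,'red'); comps((0,0,0),(180,255,60),8,'blk')
m=comps((98,60,40),(120,255,160),200,'plate')
pts=cv2.findNonZero(m)[:,0].astype(float)
P=np.array([ray(c,p,.016)[:2] for p in pts])
r=cv2.minAreaRect((P*1000).astype(np.float32)); print('plate',r)
g=cv2.inRange(hsv,(0,0,130),(180,45,255))&roi
n,l,st,ce=cv2.connectedComponentsWithStats(g); i=1+st[1:,4].argmax(); print('grey',st[i],ce[i])
h=cv2.convexHull(np.argwhere(l==i)[:,::-1].astype(np.int32))[:,0]
print('px/mm', proj(c,[[.55,0,.04],[.45,0,.04]]))
save(c,'topc.png',(205,130,335,225),6)
```

```text
yel [300 162   7  11  47] [303.1 167.6]
red [263 185   6   6  10] [265.5 187.3]
red [239 218  12   4  32] [244.5 220. ]
blk [244 159   4   4  11] [245.4 160.5]
plate [ 218  140  104   77 2864] [277.  178.2]
plate ((602.9636840820312, 25.482513427734375), (208.75340270996094, 317.33026123046875), 15.437695503234863)
grey [ 227  153   74   52 1967] [254.8200305  178.11184545]
px/mm [[276.10310812 191.86289339]
 [274.05863331 222.08558216]]
```

View pics/topc.png

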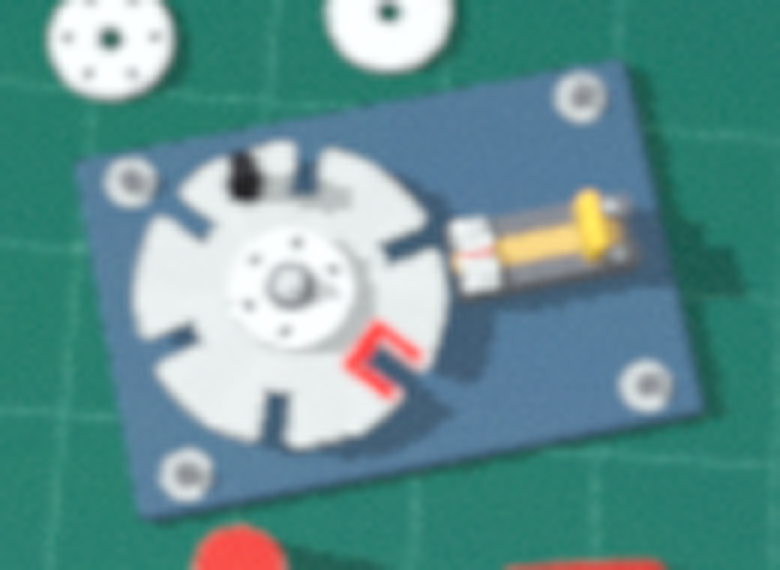

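Run:
```python
from h import *
c=vision.read_camera('top')
q=lambda u,v,z: ray(c,(205+u/6-.4,130+v/6-.4),z)[:2]
C=q(290.5,295,.042); N=q(408,377,.042); H=q(243,160,.088); L=q(596,208,.078); B=q(290,284,.073); S=q(476,253,.049)
L2=ray(c,(303.1,167.6),.066)[:2]
for n,p in dict(C=C,B=B,N=N,H=H,L=L,L2=L2,S=S).items():
    d=p-C; print(n,p.round(4),'r',np.linalg.norm(d).round(4),'ang',np.degrees(np.arctan2(d[1],d[0])).round(1))
```

```text
C [0.5877 0.0789] r 0.0 ang 0.0
B [0.5868 0.0791] r 0.0009 ang 169.4
N [0.5468 0.0114] r 0.0789 ang -121.2
H [0.6498 0.1093] r 0.0691 ang 26.1
L [ 0.6404 -0.0828] r 0.1701 ang -72.0
L2 [ 0.6321 -0.0818] r 0.1667 ang -74.6
S [ 0.6175 -0.021 ] r 0.1043 ang -73.4
```

{"name": "apply_moves", "arguments": {
  "moves": [
    {"gripper": 0,"dp": [0,0,-1],"dr": [0,0,0]},
    {"gripper": 0,"dp": [-0.87,0.58,-1],"dr": [0,0,0]},
    {"gripper": 0,"dp": [-0.87,0.58,0],"dr": [0,0,0]},
    {"gripper": 0,"dp": [-0.87,0.58,0],"dr": [0,0,0]},
    {"gripper": 0,"dp": [-0.87,0.58,0],"dr": [0,0,0]},
    {"gripper": 0,"dp": [-0.87,0.58,0],"dr": [0,0,0]},
    {"gripper": 0,"dp": [-0.87,0.58,0],"dr": [0,0,0]},
    {"gripper": 0,"dp": [-0.87,0.58,0],"dr": [0,0,0]},
    {"gripper": 0,"dp": [-0.87,0.58,0],"dr": [0,0,0]},
    {"gripper": 0,"dp": [-0.87,0.58,0],"dr": [0,0,0]},
    {"gripper": 0,"dp": [-0.87,0.58,0],"dr": [0,0,0]},
    {"gripper": 0,"dp": [-0.87,0.58,0],"dr": [0,0,0]},
    {"gripper": 0,"dp": [-0.87,0.58,0],"dr": [0,0,0]},
    {"gripper": 0,"dp": [-0.87,0.58,0],"dr": [0,0,0]},
    {"gripper": 0,"dp": [-0.87,0.58,0],"dr": [0,0,0]},
    {"gripper": 0,"dp": [-0.87,0.58,0],"dr": [0,0,0]},
    {"gripper": 0,"dp": [-0.87,0.58,0],"dr": [0,0,0]},
    {"gripper": 0,"dp": [-0.87,0.58,0],"dr": [0,0,0]},
    {"gripper": 0,"dp": [-0.87,0.58,0],"dr": [0,0,0]},
    {"gripper": 0,"dp": [-0.87,0.58,0],"dr": [0,0,0]}
  ]
}}

```text
time_s: 2.2
position: [0.5494, -0.1686, 0.2473]
orientation: [3.141, -0.0, -2.673]
contact_force: [0.0, -0.4, 0.2]
opening: 0.009
finger_force: 0.0
```

{"name": "apply_moves", "arguments": {
  "moves": [
    {"gripper": 0,"dp": [-0.87,0.58,0],"dr": [0,0,0]},
    {"gripper": 0,"dp": [-0.87,0.58,0],"dr": [0,0,0]},
    {"gripper": 0,"dp": [-0.87,0.58,0],"dr": [0,0,0]},
    {"gripper": 0,"dp": [-0.87,0.58,0],"dr": [0,0,0]},
    {"gripper": 0,"dp": [-0.87,0.58,0],"dr": [0,0,0]},
    {"gripper": 0,"dp": [-0.87,0.58,0],"dr": [0,0,0]},
    {"gripper": 0,"dp": [-0.87,0.58,0],"dr": [0,0,0]},
    {"gripper": 0,"dp": [-0.87,0.58,0],"dr": [0,0,0]},
    {"gripper": 0,"dp": [-0.87,0.58,0],"dr": [0,0,0]},
    {"gripper": 0,"dp": [-0.87,0.58,0],"dr": [0,0,0]},
    {"gripper": 0,"dp": [-0.87,0.58,0],"dr": [0,0,0]},
    {"gripper": 0,"dp": [0,0,0],"dr": [0,0,-1]},
    {"gripper": 0,"dp": [0,0,0],"dr": [0,0,-1]},
    {"gripper": 0,"dp": [0,0,0],"dr": [0,0,-1]},
    {"gripper": 0,"dp": [0,0,0],"dr": [0,0,-1]},
    {"gripper": 0,"dp": [0,0,0],"dr": [0,0,-0.92]},
    {"gripper": 0,"dp": [0,0,0],"dr": [0,0,0]}
  ]
}}

```text
time_s: 3.9
position: [0.6906, 0.081, 0.2471]
orientation: [3.141, -0.0, -2.242]
contact_force: [-0.2, -0.5, 0.0]
opening: 0.007
finger_force: 0.0
```

Run:
```python
from h import *
s=status.sense(); print(s['time_s'],s['position'],np.degrees(s['orientation']),s['opening'],s['contact_force'])
c=vision.read_camera('wrist'); save(c,'w1.png',None,1.5); print(c['position'],c['orientation'])
C=np.array([.5873,.079,.042])
print(proj(c,[C,[.6458,.1095,.088],[.5416,.0071,.042]])*1.5)
t=vision.read_camera('top')
print('box', ray(t,(339,140),.1),'organizer',ray(t,(203,120),.05),ray(t,(271,120),.05))
```

```text
3.9 [0.69062894 0.08104805 0.24707419] [ 1.79985225e+02 -1.69235254e-02 -1.28472669e+02] 0.0065006915226032335 [-0.19266647 -0.46975727  0.00852581]
[0.64733089 0.02633128 0.43440134] [ 2.87818745e+00 -5.15733025e-04  2.46936975e+00]
[[473.54928114 182.56481482]
 [449.80592624 254.74842269]
 [468.17733535  84.69829152]]
box [ 0.72459124 -0.1903961   0.1       ] organizer [0.77616395 0.26310593 0.05      ] [0.7935899  0.03372479 0.05      ]
```

View pics/w1.png

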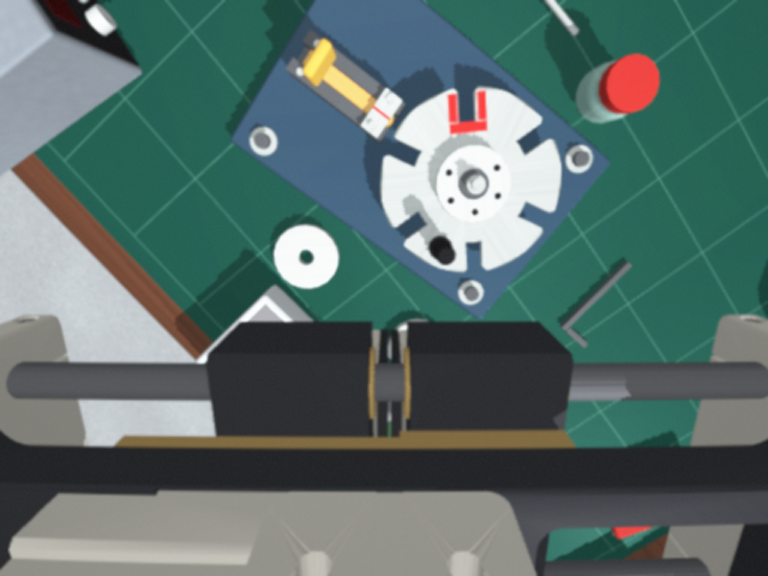

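Run:
```python
from h import *
c=vision.read_camera('wrist'); im=c['img']
hsv=cv2.cvtColor(im,cv2.COLOR_RGB2HSV)
q=lambda u,v,z: ray(c,((u-.25)/1.5,(v-.25)/1.5),z)[:2]
g=cv2.inRange(hsv,(0,0,150),(180,45,255)); g[:50]=0; g[184:]=0; g[:,:252]=0; g[:,378:]=0
n,l,st,ce=cv2.connectedComponentsWithStats(g); i=1+st[1:,4].argmax(); print(st[i],ce[i])
pp=np.argwhere(l==i)[:,::-1].astype(float); W=np.array([ray(c,p,.042)[:2]*1000 for p in pp],np.float32)
(cx,cy),r=cv2.minEnclosingCircle(W); print('disc',cx,cy,r)
C=np.array([cx,cy])/1000
for nm,p in dict(nut=q(475,183,.073),H=q(441,243,.088),N=q(466,92,.042),Nin=q(468,127,.042),L=q(320,48,.078),S=q(383,112,.049)).items():
    d=p-C; print(nm,p.round(4),np.linalg.norm(d).round(4),np.degrees(np.arctan2(d[1],d[0])).round(1))
```

```text
[ 254   58  120  124 9462] [314.02864088 119.84696681]
disc 590.0888671875 77.63327026367188 85.7128677368164
nut [0.5913 0.0759] 0.0021 -56.8
H [0.6457 0.0963] 0.0587 18.5
N [0.5464 0.0109] 0.0798 -123.2
Nin [0.5624 0.0359] 0.0501 -123.5
L [ 0.6268 -0.0862] 0.1679 -77.4
S [ 0.6154 -0.0215] 0.1023 -75.7
```

{"name": "apply_moves", "arguments": {
  "moves": [
    {"gripper": 0,"dp": [0.1,0,1],"dr": [0,0,0]},
    {"gripper": 0,"dp": [0,0,1],"dr": [0,0,0]},
    {"gripper": 0,"dp": [0,0,1],"dr": [0,0,0]},
    {"gripper": 0,"dp": [0,0,1],"dr": [0,0,0]},
    {"gripper": 0,"dp": [0,0,1],"dr": [0,0,0]},
    {"gripper": 0,"dp": [0,0,1],"dr": [0,0,0]},
    {"gripper": 0,"dp": [0,0,0.8],"dr": [0,0,0]},
    {"gripper": 0,"dp": [0,0,0.4],"dr": [0,0,0]},
    {"gripper": 0,"dp": [0,0,0.2],"dr": [0,0,0]},
    {"gripper": 0,"dp": [0,0,0],"dr": [0,0,0]}
  ]
}}

```text
time_s: 5.05
position: [0.6891, 0.0787, 0.0623]
orientation: [3.142, -0.0, -2.244]
contact_force: [0.7, -0.0, 0.1]
opening: 0.004
finger_force: 0.0
```

{"name": "apply_moves", "arguments": {
  "moves": [
    {"gripper": 0,"dp": [0,0.2,0],"dr": [0,0,0]},
    {"gripper": 0,"dp": [0,0.2,0],"dr": [0,0,0]},
    {"gripper": 0,"dp": [0,0.2,0],"dr": [0,0,0]},
    {"gripper": 0,"dp": [0,0.2,0],"dr": [0,0,0]},
    {"gripper": 0,"dp": [0,0.2,0],"dr": [0,0,0]},
    {"gripper": 0,"dp": [0,0.2,0],"dr": [0,0,0]}
  ]
}}

```text
time_s: 5.65
position: [0.6652, 0.0978, 0.0626]
orientation: [-3.141, 0.0, -2.243]
contact_force: [0.6, 0.2, 0.1]
opening: 0.002
finger_force: 0.0
```

{"name": "apply_moves", "arguments": {
  "moves": [
    {"gripper": 0,"dp": [0,0.2,0],"dr": [0,0,0]},
    {"gripper": 0,"dp": [0,0.2,0],"dr": [0,0,0]}
  ]
}}

```text
time_s: 5.85
position: [0.6573, 0.104, 0.0623]
orientation: [3.142, -0.0, -2.243]
contact_force: [0.3, -0.3, 0.3]
opening: 0.004
finger_force: 0.0
```

Run:
```python
from h import *
s=status.sense(); print(s['time_s'],s['position'],s['contact_force'])
a=vision.read_camera('wrist')['img'];b=vision.read_camera('top')['img']
a=cv2.resize(a[20:300],None,fx=1.1,fy=1.1);b=cv2.resize(b[130:225,205:335],None,fx=2.2,fy=2.2)
im=np.zeros((a.shape[0]+b.shape[0],a.shape[1],3),np.uint8); im[:a.shape[0]]=a; im[a.shape[0]:,:b.shape[1]]=b
cv2.imwrite('pics/p2.png',im[:,:,::-1])
```

```text
5.85 [0.65730808 0.10399163 0.06234992] [ 0.31519787 -0.31555608  0.33381974]
```

View pics/p2.png

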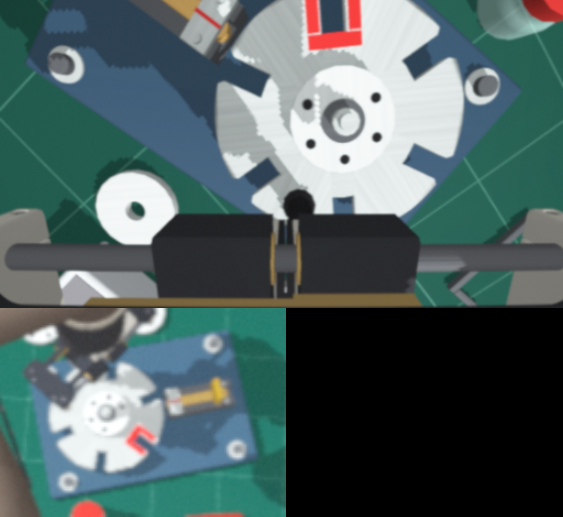

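The fingers have moved beside the handle, which shows at (299,205), without contact. I'll work out its offset in the tool frame.

Run:
```python
from h import *
s=status.sense(); p=np.array(s['position']); M=rot(s['orientation'])
c=vision.read_camera('wrist')
print(c['position'],c['orientation'])
q=lambda u,v,z: ray(c,(u/1.1-.05,v/1.1+20),z)
for n,P in dict(H=q(299,203,.088),nut=q(344,121,.073),N=q(331,-20,.042),Nin=q(334,40,.042)).items(): print(n,P.round(4),'tool',(M.T@(P-p)).round(4))
print('tip px',proj(c,[p,p+M@[.0095,.021,0],p+M@[-.0095,.021,0],p+M@[0,0,-.05]])*1.1-[0,22])
C=np.array([.589,.078,0]); 
for a in (18,22,27,30): print(a,proj(c,[C+[.066*np.cos(np.radians(a)),.066*np.sin(np.radians(a)),.088]])*1.1-[0,22])
```

```text
[0.61380053 0.0494021  0.24970707] [ 2.87791508e+00 -3.95581490e-04  2.46865282e+00]
H [0.6401 0.0951 0.088 ] tool [ 0.0178  0.0078 -0.0256]
nut [0.5913 0.0762 0.073 ] tool [ 0.0629  0.0341 -0.0106]
N [0.5437 0.0068 0.042 ] tool [0.1469 0.0282 0.0204]
Nin [0.5626 0.0355 0.042 ] tool [0.1126 0.0313 0.0204]
tip px [[285.28728218 216.60883375]
 [317.05181126 203.05291359]
 [316.27501817 229.75542734]
 [285.35724844 251.17436654]]
18 [[286.50650485 219.29815849]]
22 [[293.26098301 223.1737547 ]]
27 [[302.01936468 227.34614092]]
30 [[307.42171244 229.48541215]]
```

Run:
```python
from h import *
c=vision.read_camera('scene'); p=np.array(status.sense()['position'])
x,y=proj(c,[.62,.08,.07])[0].astype(int); b=(x-50,y-45,x+50,y+30); print(b); save(c,'s2.png',b,7.5)
C=np.array([.5895,.0775,0])
f=lambda P:((proj(c,P)-[b[0],b[1]]+.5)*7.5).round()
print('tcp',f([p,p+[0,0,.03]]))
for a in (20,27,33): h=C+.066*np.array([np.cos(np.radians(a)),np.sin(np.radians(a)),0]); print(a,f([h+[0,0,.042],h+[0,0,.088]]))
```

```text
(np.int64(197), np.int64(160), np.int64(297), np.int64(235))
tcp [[347. 425.]
 [345. 364.]]
20 [[354. 455.]
 [352. 363.]]
27 [[372. 461.]
 [370. 369.]]
33 [[387. 465.]
 [386. 373.]]
```

View pics/s2.png

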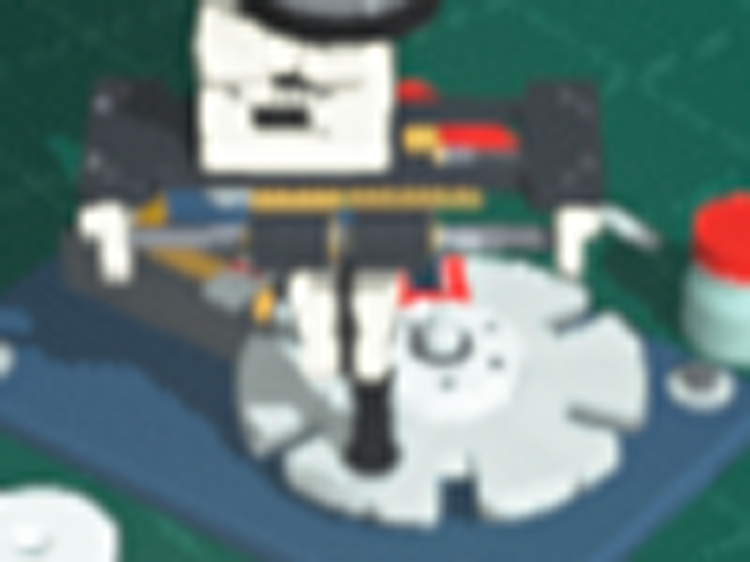

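Run:
```python
from h import *
c=vision.read_camera('scene')
p=np.array([.30474,-.60177,.1965]); M=rot([3.1401,0,-2.67288])
print((proj(c,[p+M@[0,s*.05,-z] for s in(-1,1) for z in(0,.025,.05)])*1.5).round())
c['img'][:]=cv2.cvtColor(cv2.resize(cv2.imread('pics/scene1.png'),(512,384)),cv2.COLOR_BGR2RGB)
save(c,'s1c.png',(175,25,245,85),8)
print(((proj(c,[p+M@[0,s*.05,-z] for s in(-1,1) for z in(0,.025,.05)])-[175,25])*8).round())
```

```text
[[299. 118.]
 [299. 110.]
 [298. 102.]
 [330. 124.]
 [329. 115.]
 [329. 106.]]
[[197. 432.]
 [194. 388.]
 [191. 343.]
 [359. 459.]
 [357. 414.]
 [355. 368.]]
```

View pics/s1c.png

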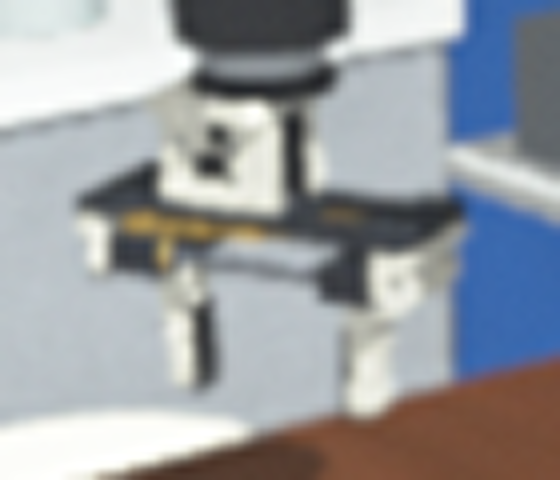

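Both scene views show the real fingertips about 24 mm above the reported TCP, so they are passing over the handle. I'll back off, go 20 mm lower and push again, watching the force.

{"name": "apply_moves", "arguments": {
  "moves": [
    {"gripper": 0,"dp": [0,-0.8,0],"dr": [0,0,0]},
    {"gripper": 0,"dp": [0,-0.8,0],"dr": [0,0,0]},
    {"gripper": 0,"dp": [0,0,0.4],"dr": [0,0,0]},
    {"gripper": 0,"dp": [0,0,0.35],"dr": [0,0,0]},
    {"gripper": 0,"dp": [0,0.4,0],"dr": [0,0,0]},
    {"gripper": 0,"dp": [0,0.2,0],"dr": [0,0,0]},
    {"gripper": 0,"dp": [0,0.2,0],"dr": [0,0,0]}
  ]
}}

```text
time_s: 6.8
position: [0.6727, 0.0921, 0.044]
orientation: [-3.141, 0.0, -2.242]
contact_force: [0.0, 0.4, 0.3]
opening: 0.004
finger_force: 0.0
```

{"name": "apply_moves", "arguments": {
  "moves": [
    {"gripper": 0,"dp": [0,0.2,0],"dr": [0,0,0]},
    {"gripper": 0,"dp": [0,0.2,0],"dr": [0,0,0]}
  ]
}}

```text
time_s: 7.0
position: [0.6675, 0.0985, 0.0448]
orientation: [-3.138, 0.004, -2.242]
contact_force: [8.3, 0.2, -2.0]
opening: 0.008
finger_force: 3.3
```

{"name": "apply_moves", "arguments": {
  "moves": [
    {"gripper": 0,"dp": [0,0.2,0],"dr": [0,0,0]},
    {"gripper": 0,"dp": [0,0.2,0],"dr": [0,0,0]},
    {"gripper": 0,"dp": [0,0.2,0],"dr": [0,0,0]}
  ]
}}

```text
time_s: 7.3
position: [0.6566, 0.1081, 0.0454]
orientation: [-3.138, 0.005, -2.242]
contact_force: [6.5, 0.2, -0.3]
opening: 0.008
finger_force: 2.6
```

{"name": "apply_moves", "arguments": {
  "moves": [
    {"gripper": 0,"dp": [0,0.2,0],"dr": [0,0,0]},
    {"gripper": 0,"dp": [0,0.2,0],"dr": [0,0,0]},
    {"gripper": 0,"dp": [0,0.2,0],"dr": [0,0,0]},
    {"gripper": 0,"dp": [0,0.2,0],"dr": [0,0,0]}
  ]
}}

```text
time_s: 7.7
position: [0.6402, 0.1204, 0.0452]
orientation: [-3.139, 0.004, -2.243]
contact_force: [5.5, -1.0, 1.0]
opening: 0.003
finger_force: 2.0
```

```bash
cat >> h.py <<'E'
def notch(name='wrist',C=(.5895,.0775)):
    c=vision.read_camera(name); hsv=cv2.cvtColor(c['img'],cv2.COLOR_RGB2HSV)
    m=cv2.inRange(hsv,(0,130,90),(8,255,255))|cv2.inRange(hsv,(173,130,90),(180,255,255))
    P=np.array([ray(c,p,.042)[:2]-C for p in np.argwhere(m)[:,::-1].astype(float)])
    r=np.linalg.norm(P,axis=1); P=P[(r>.045)&(r<.088)]
    u=P.mean(0); print(name,len(P),'notch r,ang',np.linalg.norm(u).round(4),np.degrees(np.arctan2(u[1],u[0])).round(2),'rmin/max',np.linalg.norm(P,axis=1).min().round(4),np.linalg.norm(P,axis=1).max().round(4)); return c
E
python3 -c "
from h import *
print(status.sense()['time_s']); notch(); notch('scene'); notch('top')"
```

```text
7.7
wrist 1546 notch r,ang 0.0594 -88.32 rmin/max 0.0461 0.0807
scene 14 notch r,ang 0.0623 -76.62 rmin/max 0.0505 0.0761
top 37 notch r,ang 0.0584 -88.85 rmin/max 0.0479 0.0758
```

{"name": "apply_moves", "arguments": {
  "moves": [
    {"gripper": 0,"dp": [0,0.13,0],"dr": [0,0,0]},
    {"gripper": 0,"dp": [0,0.13,0],"dr": [0,0,0]},
    {"gripper": 0,"dp": [0,0.12,0],"dr": [0,0,0]},
    {"gripper": 0,"dp": [0,0.1,0],"dr": [0,0,0]},
    {"gripper": 0,"dp": [0,0,0],"dr": [0,0,0]}
  ]
}}

```text
time_s: 8.35
position: [0.6278, 0.1266, 0.0433]
orientation: [3.141, -0.001, -2.244]
contact_force: [1.9, -2.6, 1.0]
opening: 0.0
finger_force: 1.1
```

```bash
python3 -c "
from h import *
print(status.sense()['time_s']); c=notch(); notch('top'); save(c,'w3.png',None,1.5); print((proj(c,[[.5895,.0775,.042],[.5895+.085*.262,.0775-.085*.965,.042]])*1.5).round())"
```

```text
8.35
wrist 1605 notch r,ang 0.0603 -75.36 rmin/max 0.0464 0.0813
top 32 notch r,ang 0.0563 -76.25 rmin/max 0.0479 0.0743
[[388. 195.]
 [227.  76.]]
```

View pics/w3.png

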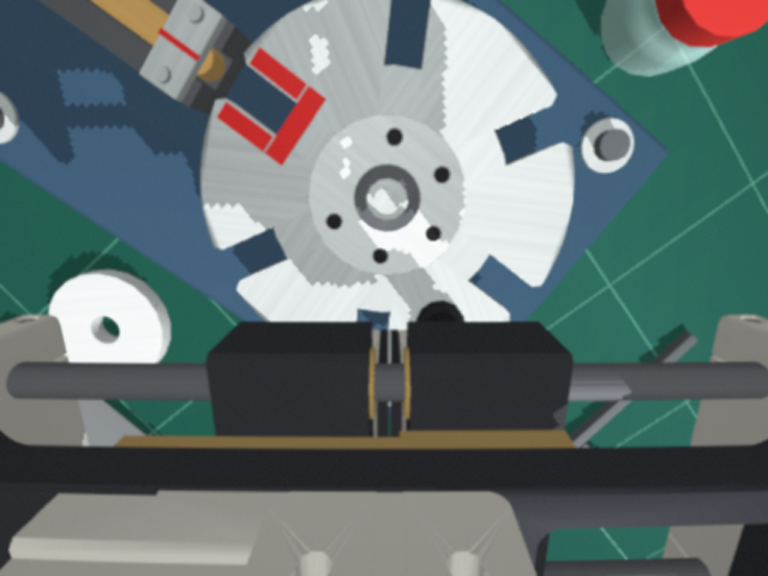

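Seen from C (388,196), the notch mouth at (240,82) is about 1° short of the bar's line, whose nose is at (213,66). I'll nudge about 1 mm more, then back off and rise.

{"name": "apply_moves", "arguments": {
  "moves": [
    {"gripper": 0,"dp": [0,0.05,0],"dr": [0,0,0]},
    {"gripper": 0,"dp": [0,0,0],"dr": [0,0,0]},
    {"gripper": 0,"dp": [0,-0.3,0],"dr": [0,0,0]},
    {"gripper": 0,"dp": [0,-0.8,0],"dr": [0,0,0]},
    {"gripper": 0,"dp": [0,0,-1],"dr": [0,0,0]},
    {"gripper": 0,"dp": [0,0,-1],"dr": [0,0,0]},
    {"gripper": 0,"dp": [0,0,-1],"dr": [0,0,0]},
    {"gripper": 0,"dp": [0,0,-1],"dr": [0,0,0]},
    {"gripper": 0,"dp": [0,0,-1],"dr": [0,0,0]},
    {"gripper": 0,"dp": [0,0,-1],"dr": [0,0,0]},
    {"gripper": 0,"dp": [0,0,0],"dr": [0,0,0]}
  ]
}}

```text
time_s: 9.55
position: [0.6515, 0.1112, 0.1978]
orientation: [-3.138, 0.006, -2.243]
contact_force: [0.3, -0.0, -0.5]
opening: 0.005
finger_force: 0.0
```

```bash
python3 -c "
from h import *
s=status.sense(); print(s['time_s'],s['position'],s['joints']); c=notch(); notch('top'); save(c,'w4.png',None,1.5)"
```

```text
9.55 [0.65154748 0.11124264 0.19780469] [ 4.63790827e-01  3.31243304e-01 -2.74362993e-02  4.54960154e-04
 -1.20547665e+00 -1.13605930e+00]
wrist 412 notch r,ang 0.0597 -74.54 rmin/max 0.0466 0.0802
top 33 notch r,ang 0.0566 -76.24 rmin/max 0.046 0.0745
```

View pics/w4.png

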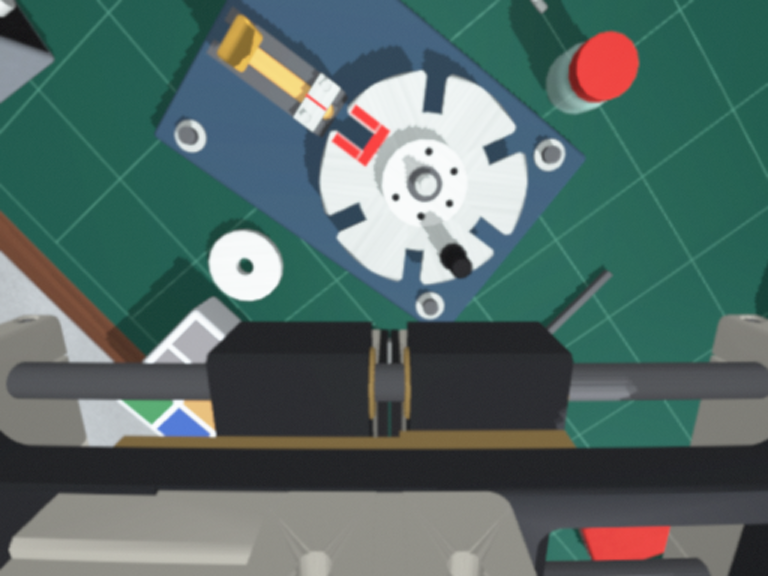

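{"name": "apply_moves", "arguments": {
  "moves": [
    {"gripper": 0,"dp": [0.83,-0.61,0],"dr": [0,0,0]},
    {"gripper": 0,"dp": [0.83,-0.61,0],"dr": [0,0,0]},
    {"gripper": 0,"dp": [0.83,-0.61,0],"dr": [0,0,0]},
    {"gripper": 0,"dp": [0.83,-0.61,0],"dr": [0,0,0]},
    {"gripper": 0,"dp": [0.83,-0.61,0],"dr": [0,0,0]},
    {"gripper": 0,"dp": [0.83,-0.61,0],"dr": [0,0,0]},
    {"gripper": 0,"dp": [0.83,-0.61,0],"dr": [0,0,0]},
    {"gripper": 0,"dp": [0.83,-0.61,0],"dr": [0,0,0]},
    {"gripper": 0,"dp": [0.83,-0.61,0],"dr": [0,0,0]},
    {"gripper": 0,"dp": [0,0,0],"dr": [0,0,-0.9]},
    {"gripper": 0,"dp": [0,0,0],"dr": [0,0,-1]},
    {"gripper": 0,"dp": [0,0,0],"dr": [0,0,-1]},
    {"gripper": 0,"dp": [0,0,0],"dr": [0,0,-1]},
    {"gripper": 0,"dp": [0,0,0],"dr": [0,0,-1]},
    {"gripper": 0,"dp": [0,0,0],"dr": [0,0,-1]},
    {"gripper": 0,"dp": [0,0,0],"dr": [0,0,-1]},
    {"gripper": 0,"dp": [0,0,0],"dr": [0,0,-1]},
    {"gripper": 0,"dp": [0,0,0],"dr": [0,0,-1]},
    {"gripper": 0,"dp": [0,0,0],"dr": [0,0,-1]},
    {"gripper": 0,"dp": [0,0,0],"dr": [0,0,-0.9]}
  ]
}}

```text
time_s: 11.65
position: [0.6398, -0.121, 0.192]
orientation: [3.14, 0.001, -1.298]
contact_force: [0.2, -0.9, -0.6]
opening: 0.005
finger_force: 0.0
```

{"name": "apply_moves", "arguments": {
  "moves": [
    {"gripper": 0,"dp": [0,0,0],"dr": [0,0,0]},
    {"gripper": 0,"dp": [0,0,0.8],"dr": [0,0,0]},
    {"gripper": 0,"dp": [0,0,0.8],"dr": [0,0,0]}
  ]
}}

```text
time_s: 11.95
position: [0.6404, -0.121, 0.1528]
orientation: [-3.141, 0.0, -1.304]
contact_force: [-0.6, 0.3, 0.2]
opening: 0.005
finger_force: 0.0
```

{"name": "apply_moves", "arguments": {
  "moves": [
    {"gripper": 0,"dp": [0,-0.13,1],"dr": [0,0,0]},
    {"gripper": 0,"dp": [0,0,1],"dr": [0,0,0]},
    {"gripper": 0,"dp": [0,0,1],"dr": [0,0,0]},
    {"gripper": 0,"dp": [0,0,0.8],"dr": [0,0,0]},
    {"gripper": 0,"dp": [0,0,0.5],"dr": [0,0,0]},
    {"gripper": 0,"dp": [0,0,0.3],"dr": [0,0,0]},
    {"gripper": 0,"dp": [0,0,0],"dr": [0,0,0]}
  ]
}}

```text
time_s: 12.65
position: [0.6429, -0.1204, 0.0376]
orientation: [3.14, 0.0, -1.302]
contact_force: [0.3, 0.4, 0.1]
opening: 0.005
finger_force: 0.0
```

{"name": "apply_moves", "arguments": {
  "moves": [
    {"gripper": 0,"dp": [-0.2,0,0],"dr": [0,0,0]},
    {"gripper": 0,"dp": [-0.2,0,0],"dr": [0,0,0]},
    {"gripper": 0,"dp": [-0.2,0,0],"dr": [0,0,0]},
    {"gripper": 0,"dp": [-0.2,0,0],"dr": [0,0,0]},
    {"gripper": 0,"dp": [-0.2,0,0],"dr": [0,0,0]},
    {"gripper": 0,"dp": [-0.2,0,0],"dr": [0,0,0]}
  ]
}}

```text
time_s: 13.25
position: [0.6357, -0.0913, 0.0392]
orientation: [-3.141, -0.001, -1.301]
contact_force: [0.4, -3.2, 2.1]
opening: 0.005
finger_force: 1.4
```

{"name": "apply_moves", "arguments": {
  "moves": [
    {"gripper": 0,"dp": [-0.2,0,0],"dr": [0,0,0]},
    {"gripper": 0,"dp": [-0.2,0,0],"dr": [0,0,0]},
    {"gripper": 0,"dp": [-0.2,0,0],"dr": [0,0,0]}
  ]
}}

```text
time_s: 13.55
position: [0.6316, -0.0766, 0.0388]
orientation: [-3.141, -0.0, -1.301]
contact_force: [2.0, -2.0, 2.4]
opening: 0.005
finger_force: 1.4
```

{"name": "apply_moves", "arguments": {
  "moves": [
    {"gripper": 0,"dp": [-0.16,0,0],"dr": [0,0,0]},
    {"gripper": 0,"dp": [-0.16,0,0],"dr": [0,0,0]}
  ]
}}

```text
time_s: 13.75
position: [0.6294, -0.0688, 0.0387]
orientation: [-3.141, -0.0, -1.301]
contact_force: [2.5, -2.8, 1.9]
opening: 0.003
finger_force: 1.4
```

{"name": "apply_moves", "arguments": {
  "moves": [
    {"gripper": 0,"dp": [-0.1,0,0],"dr": [0,0,0]},
    {"gripper": 0,"dp": [-0.1,0,0],"dr": [0,0,0]}
  ]
}}

```text
time_s: 13.95
position: [0.6284, -0.0652, 0.0388]
orientation: [-3.141, -0.002, -1.3]
contact_force: [6.3, -17.0, -2.3]
opening: 0.002
finger_force: 9.1
```

{"name": "apply_moves", "arguments": {
  "moves": [
    {"gripper": 0,"dp": [-0.06,0,0],"dr": [0,0,0]},
    {"gripper": 0,"dp": [0,0,0],"dr": [0,0,0]},
    {"gripper": 0,"dp": [0,0,0],"dr": [0,0,0]}
  ]
}}

```text
time_s: 14.25
position: [0.6284, -0.0653, 0.0388]
orientation: [-3.141, -0.003, -1.301]
contact_force: [6.2, -14.6, -0.6]
opening: 0.004
finger_force: 7.7
```

{"name": "apply_moves", "arguments": {
  "moves": [
    {"gripper": 0,"dp": [0.3,0,0],"dr": [0,0,0]},
    {"gripper": 0,"dp": [0.8,0,0],"dr": [0,0,0]},
    {"gripper": 0,"dp": [0.2,0,0],"dr": [0,0,0]},
    {"gripper": 0,"dp": [0,0,-1],"dr": [0,0,0]},
    {"gripper": 0,"dp": [0,0,-1],"dr": [0,0,0]},
    {"gripper": 0,"dp": [0,0,-1],"dr": [0,0,0]},
    {"gripper": 0,"dp": [0,0,-1],"dr": [0,0,0]},
    {"gripper": 0,"dp": [0,0,-1],"dr": [0,0,0]},
    {"gripper": 0,"dp": [0,0,-1],"dr": [0,0,0]},
    {"gripper": 0,"dp": [0.8,-0.6,-1],"dr": [0,0,0]},
    {"gripper": 0,"dp": [1,-0.6,0],"dr": [0,0,0]},
    {"gripper": 0,"dp": [1,-0.6,0],"dr": [0,0,0]},
    {"gripper": 0,"dp": [0,0,0],"dr": [0,0,0]}
  ]
}}

```text
time_s: 15.55
position: [0.6991, -0.1511, 0.2118]
orientation: [3.14, 0.001, -1.303]
contact_force: [-0.0, -0.2, -1.3]
opening: 0.005
finger_force: 0.0
```

```bash
python3 -c "
from h import *
print(status.sense()['time_s']); c=notch('top')
a=cv2.resize(c['img'][130:225,205:335],None,fx=5,fy=5,interpolation=cv2.INTER_CUBIC); cv2.imwrite('pics/t5.png',a[:,:,::-1])
C=np.array([.5895,.0775,0]); d=np.array([.264,-.9645,0])
print(((proj(c,[C+d*.132+[0,0,.078],C+d*.137+[0,0,.078],C+d*.168+[0,0,.078]])-[205,130])*5).round())
hsv=cv2.cvtColor(c['img'],cv2.COLOR_RGB2HSV); m=cv2.inRange(hsv,(20,120,120),(35,255,255)); m[:138]=0;m[222:]=0;m[:,:212]=0;m[:,328:]=0
n,l,st,ce=cv2.connectedComponentsWithStats(m)
for i in range(1,n):
  if st[i,4]>10: p=ray(c,ce[i],.066)[:2]-C[:2]; print(st[i],'dist',p@d[:2])
"
```

```text
15.55h.py:23: RuntimeWarning: Mean of empty slice.
  u=P.mean(0); print(name,len(P),'notch r,ang',np.linalg.norm(u).round(4),np.degrees(np.arctan2(u[1],u[0])).round(2),'rmin/max',np.linalg.norm(P,axis=1).min().round(4),np.linalg.norm(P,axis=1).max().round(4)); return c
  ret = um.true_divide(
Traceback (most recent call last):
  File "h.py", line 23, in notch
    u=P.mean(0); print(name,len(P),'notch r,ang',np.linalg.norm(u).round(4),np.degrees(np.arctan2(u[1],u[0])).round(2),'rmin/max',np.linalg.norm(P,axis=1).min().round(4),np.linalg.norm(P,axis=1).max().round(4)); return c
                                                                                                                                  ~~~~~~~~~~~~~~~~~~~~~~~~~~~~^^
ValueError: zero-size array to reduction operation minimum which has no identity
```

{"name": "apply_moves", "arguments": {
  "moves": [
    {"gripper": 0,"dp": [1,0.8,-0.4],"dr": [0,0,0]},
    {"gripper": 0,"dp": [1,0.8,-0.4],"dr": [0,0,0]},
    {"gripper": 0,"dp": [1,0.8,0],"dr": [0,0,0]},
    {"gripper": 0,"dp": [1,0.8,0],"dr": [0,0,0]},
    {"gripper": 0,"dp": [1,0.8,0],"dr": [0,0,0]},
    {"gripper": 0,"dp": [1,0.8,0],"dr": [0,0,0]},
    {"gripper": 0,"dp": [1,0.6,0],"dr": [0,0,0]},
    {"gripper": 0,"dp": [1,0.6,0],"dr": [0,0,0]},
    {"gripper": 0,"dp": [0,0,0],"dr": [0,0,0]}
  ]
}}

```text
time_s: 16.5
position: [0.6052, -0.3843, 0.233]
orientation: [3.141, 0.001, -1.304]
contact_force: [-0.1, -0.0, -0.3]
opening: 0.003
finger_force: 0.0
```

```bash
python3 -c "
from h import *
print(status.sense()['time_s']); C=np.array([.5895,.0775,0]); d=np.array([.264,-.9645,0])
t=vision.read_camera('top'); s=vision.read_camera('scene'); out=[]
for c,x in((t,(225,140,325,215)),(s,None)):
  if x is None:
    u,v=proj(c,C+d*.07+[0,0,.05])[0].astype(int); x=(u-50,v-40,u+50,v+35)
  hsv=cv2.cvtColor(c['img'],cv2.COLOR_RGB2HSV); m=cv2.inRange(hsv,(20,120,120),(35,255,255)); k=np.zeros_like(m); k[x[1]:x[3],x[0]:x[2]]=1; m*=k
  n,l,st,ce=cv2.connectedComponentsWithStats(m)
  for i in range(1,n):
    if st[i,4]>8: print(st[i],'dist',(ray(c,ce[i],.063)-C)@d)
  out.append(cv2.resize(c['img'][x[1]:x[3],x[0]:x[2]],(400,300),interpolation=cv2.INTER_CUBIC))
  print('lug top home/back px in crop',((proj(c,[C+d*.132+[0,0,.078],C+d*.168+[0,0,.078]])-[x[0],x[1]])*4).round())
cv2.imwrite('pics/f.png',np.hstack(out)[:,:,::-1])
notch('top')
"
```

```text
16.5
[288 165   9  10  51] dist 0.12969611414458254
lug top home/back px in crop [[274. 113.]
 [317. 105.]]
[219 184   8  13  87] dist 0.12768799238696496
[232 199   9   5  22] dist 0.05658377156892758
lug top home/back px in crop [[141. 106.]
 [108.  91.]]
top 37 notch r,ang 0.0566 -75.65 rmin/max 0.046 0.0745
```

View pics/f.png

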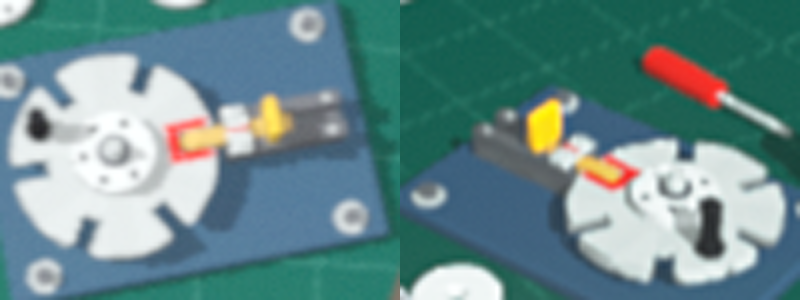

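The bar's nose lies fully inside the red notch at (200,138), and the lug is at (272,115), its home position. The loose parts are undisturbed and the arm is clear.

```bash
python3 -c "
from station import arm; print(arm.job_done())"
```

```text
the job is handed in; nothing more can be done
None
```

The disc's red notch faces the bar, and the bar is pushed home in it as far as the final camera views show (lug about 130 mm from the axis, 132 mm nominal); the arm is clear and the job was handed in at 16.5 s, with no verdict returned.

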